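Turn round the edge-finishing row

ROBOT

A 6-joint arm with a two-finger parallel gripper is mounted at the origin on the work surface; the furniture and walls round the work are solid. World frame = base frame: x ahead of the robot, y to its left, z up, the work surface at z = 0. Lengths are in mm, angles in rad, forces in N, time in s.
With the tool pointing down it reaches from about 275 to 1000 mm from the base axis. Payload 8.4 kg.
Tool frame: the origin (TCP) lies at the very end of the fingers, on their centre line; the grasp point (between the pads) lies 19 mm behind it; z points along the fingers, x is the direction in which the jaws open and shut, and the axes are right-handed (so a half turn about z gives the same grasp; the last joint's range is limited). The gripper opens to 85 mm and grips with 20 to 120 N. Pads are 22 mm wide; open, the fingers measure 114 mm over their backs; the gripper's body (76 mm by 85 mm) begins 54 mm behind the grasp point. The pads swing forward as they close: fully open they stand 13 mm farther back than shut.
Start: joints at [1.227, 0.353, 1.633, -0, 1.155, -0.002], TCP at [209.488, 588.848, 203.381] pointing down, gripper open.
Joint ranges: [-2.63, 2.63], [-0.92, 2.1], [0.06, 2.66], [-1.3, 4.44], [0, 2.69], [-3.02, 3.02]. Speed limits (rad/s): [2.22, 2.22, 2.79, 3.14, 3.14, 3.14].

INTERFACE

Orientations are given as [roll, pitch, yaw] about the fixed x, y, z axes, in that order (R = Rz(yaw) Ry(pitch) Rx(roll)).
In Python, from rig import r gives the robot as it stands.
- The arm moves only by the tool arm_command, never from a script. Its argument "targets" is a list of rows, each a list of 6 numbers: the shift along the tool's x, y, z in m, then the turn, a rotation vector about the tool's x, y, z in rad. A call has 1 to 20 rows; each row shifts and turns the commanded pose from where the row before left it, along the tool's axes as they then stand; what a row does not reach is not made up. A row lasts 1/12 s, in which the tool goes at most 41.7 mm and 7.16 degrees, less where a joint would pass 70% of its speed; a pose out of reach is approached as far as the arm can. A call is refused whole if a number of a shift passes 0.0417 or a number of a turn 0.125, either way. A call with a gripper value outside its range is refused whole. "fingers" is the finger opening in m, from 0 to 0.0854, set as the call begins (left out, the last holds). The fingers move at their own pace and stop on an object; "squeeze" is the grip in N (left out, the last holds). Time passes only in rows, so rows that do not move let the fingers close. It gives the time, the measured TCP pose, the force and the opening at its end, in the units of the state.
- r.sense(): the state, without advancing time (a new reading comes with each control period).
- r.grab_frame(name): name is "scene" or "top" or "wrist"; returns a dict with "image" (384x512x3 uint8, blue, green, red), "fx", "fy", "cx", "cy" (pixels), "xyz" and "orientation" of the camera in the world. Camera axes: x right, y down, z forward; pixel columns grow to the right and rows downward; lengths in mm; the calibration is good to about 2 mm. A picture is of the moment at which its call begins. There is no depth.
- r.sign_off(): hands the job in, once; it reports no verdict.
The state is a dict: "clock": time; "qpos": joint angles; "qvel": joint speeds; "joint_efforts": joint torques, N m; "eef_pos": TCP position; "tcp_rot": TCP orientation; "contact_force": force on the tool from outside, world axes, zero at the start; "wrist_torque": the same for the moment, N m; "opening": opening from 0.0 (shut) to 1.0 (fully open).
Only numpy, scipy, OpenCV 4.12 (cv2) and the standard library are available. Lean on these libraries where they do the work, as an engineer would, in place of code of your own. Each camera call takes 0.05 s, during which the arm holds its last target.

TASK

The three dye and paint bottles and the wax cake stand in a row on the dark rail with the cork coasters. Move them one after another to the pale rack with the upright fins, one upright in the middle of each bay, in the reverse order: seen from the robot, the thing that stood leftmost goes into the rightmost bay, the second from the left into the second from the right, and so on.

Things in the scene. Friction and masses are not known exactly. Their poses are not given: they have to be found in the camera images.
- big_bottle: Largest screw-cap bottle, dark brown body 42 mm diameter up to 45 mm or so, then shoulder and black cap 27 mm diameter, 62 mm tall over all; standing upright at the start on its own cork coaster. Origin: centre of its underside; z up its axis. Closed and rigid; at most 0.15 kg. Take it round the body, 20 to 35 mm above its underside.
- middle_bottle: Middle screw-cap bottle, dark blue body 38 mm diameter, white cap 25 mm diameter, 58 mm tall over all; standing upright at the start on its own cork coaster. Origin: centre of its underside; z up its axis. Closed and rigid; at most 0.15 kg. Take it round the body, 20 to 30 mm above its underside.
- small_bottle: Smallest screw-cap bottle, red body 32 mm diameter, black cap 21 mm diameter, 52 mm tall over all; standing upright at the start on its own cork coaster. Origin: centre of its underside; z up its axis. Closed and rigid; at most 0.15 kg. Take it round the body, 20 to 28 mm above its underside.
- wax_cake: Yellow beeswax cake with grooves on top, a flat block 34 mm (its x) by 46 mm (its y), 20 mm tall, 32 g; lies on its own coaster, long side along the row within 0.15 rad. Origin: centre of its underside; z up. Take it across the 34 mm, fingers closing across the row, and set it down long side along the row. Bottles beside it may stand 62 mm tall.
- big_coaster: Cork disc, 60 mm diameter, 3 mm thick, fixed on the dark rail (never moves) under the place where the largest bottle stands at the start; its rim shows all round from above. Origin: centre of its underside. It marks the starting place after the thing has left.
- middle_coaster: Cork disc, 60 mm diameter, 3 mm thick, fixed on the dark rail (never moves) under the place where the middle bottle stands at the start; its rim shows all round from above. Origin: centre of its underside. It marks the starting place after the thing has left.
- small_coaster: Cork disc, 60 mm diameter, 3 mm thick, fixed on the dark rail (never moves) under the place where the smallest bottle stands at the start; its rim shows all round from above. Origin: centre of its underside. It marks the starting place after the thing has left.
- wax_coaster: Cork disc, 60 mm diameter, 3 mm thick, fixed on the dark rail (never moves) under the place where the wax cake stands at the start; its rim shows all round from above. Origin: centre of its underside. It marks the starting place after the thing has left.
- cork_rail: Old rail, fixed: dark wooden board 72 mm (x, across) by 288 mm (y, along the row), 12 mm thick, an end block 10 mm thick and 29 mm high at either end. Origin: centre of its underside; +y to the left seen from the robot (yaw within 0.1 rad). Coaster centres at y = +99, +33, -33, -99 mm, x = 0; the things stand on them in a changing order, undersides 15 mm over the bench.
- bay_rack: New rack, fixed, empty at first: pale wooden board 72 mm (x, across) by 276 mm (y, along), 15 mm thick; 5 upright fins 4 mm thick, 13 mm high at y = 0, +-66, +-132 mm. Four bays 62 mm wide, centres y = +99, +33, -33, -99 mm, x = 0, floor 15 mm over the bench. Origin: centre of underside; +y left seen from the robot. It lies before or behind the rail, about 125 mm between mid lines.
Not all that is in view belongs to the job. What is shaped like the big_bottle but green is not meant.

How it is judged (in metres and radians):
At the end, for the whole second after the job is handed in: Each thing stands upright (within 0.12 rad) and at rest on its bay's floor, within 13 mm of the bay's centre along the row and 15 mm across, the order reversed: from the coaster at y = +99, +33, -33, -99 mm of the rail to the bay at y = -99, -33, +33, +99 mm of the rack (((y of big_coaster in the frame of cork_rail between 0.084 and 0.114 m and y of big_bottle in the frame of bay_rack between -0.112 and -0.086 m) or (y of big_coaster in the frame of cork_rail between 0.018 and 0.048 m and y of big_bottle in the frame of bay_rack between -0.046 and -0.02 m) or (y of big_coaster in the frame of cork_rail between -0.048 and -0.018 m and y of big_bottle in the frame of bay_rack between 0.02 and 0.046 m) or (y of big_coaster in the frame of cork_rail between -0.114 and -0.084 m and y of big_bottle in the frame of bay_rack between 0.086 and 0.112 m)) and x of big_bottle in the frame of bay_rack between -0.015 and 0.015 m and z of big_bottle in the frame of bay_rack between 0.009 and 0.021 m and angle between each of big_bottle, middle_bottle, small_bottle, wax_cake's own z axis and vertical below 0.12 rad and linear speed of each of big_bottle, middle_bottle, small_bottle, wax_cake below 0.02 m/s and angular speed of each of big_bottle, middle_bottle, small_bottle, wax_cake below 0.3 rad/s and ((y of middle_coaster in the frame of cork_rail between 0.084 and 0.114 m and y of middle_bottle in the frame of bay_rack between -0.112 and -0.086 m) or (y of middle_coaster in the frame of cork_rail between 0.018 and 0.048 m and y of middle_bottle in the frame of bay_rack between -0.046 and -0.02 m) or (y of middle_coaster in the frame of cork_rail between -0.048 and -0.018 m and y of middle_bottle in the frame of bay_rack between 0.02 and 0.046 m) or (y of middle_coaster in the frame of cork_rail between -0.114 and -0.084 m and y of middle_bottle in the frame of bay_rack between 0.086 and 0.112 m)) and x of middle_bottle in the frame of bay_rack between -0.015 and 0.015 m and z of middle_bottle in the frame of bay_rack between 0.009 and 0.021 m and ((y of small_coaster in the frame of cork_rail between 0.084 and 0.114 m and y of small_bottle in the frame of bay_rack between -0.112 and -0.086 m) or (y of small_coaster in the frame of cork_rail between 0.018 and 0.048 m and y of small_bottle in the frame of bay_rack between -0.046 and -0.02 m) or (y of small_coaster in the frame of cork_rail between -0.048 and -0.018 m and y of small_bottle in the frame of bay_rack between 0.02 and 0.046 m) or (y of small_coaster in the frame of cork_rail between -0.114 and -0.084 m and y of small_bottle in the frame of bay_rack between 0.086 and 0.112 m)) and x of small_bottle in the frame of bay_rack between -0.015 and 0.015 m and z of small_bottle in the frame of bay_rack between 0.009 and 0.021 m and ((y of wax_coaster in the frame of cork_rail between 0.084 and 0.114 m and y of wax_cake in the frame of bay_rack between -0.112 and -0.086 m) or (y of wax_coaster in the frame of cork_rail between 0.018 and 0.048 m and y of wax_cake in the frame of bay_rack between -0.046 and -0.02 m) or (y of wax_coaster in the frame of cork_rail between -0.048 and -0.018 m and y of wax_cake in the frame of bay_rack between 0.02 and 0.046 m) or (y of wax_coaster in the frame of cork_rail between -0.114 and -0.084 m and y of wax_cake in the frame of bay_rack between 0.086 and 0.112 m)) and x of wax_cake in the frame of bay_rack between -0.015 and 0.015 m and z of wax_cake in the frame of bay_rack between 0.009 and 0.021 m); the robot touches nothing.
It also fails if it takes over 80 s, if anything falls off the work surface, if the arm or the gripper's body presses on something with over 40 N, if the wrist force passes 120 N, or if a joint passes its speed limit or range.

## Working session

There is one attempt and no reset: what is moved stays moved. The work goes in short steps, Python scripts to look and compute and a tool call to move; the robot and the scene stay as the last step left them, time stands still between calls to the robot, and variables do not carry over. Pictures are saved under pics/ and viewed, and the job is handed in when it is done.

Besides the shell and the picture viewer there is one more tool, called after "Call:" as name(argument=value, ...) on one line, values as JSON. arm_command: Moves the arm, as the interface text tells. Its arguments: {"type":"object","properties":{"targets":{"type":"array"},"fingers":{"type":"number"},"squeeze":{"type":"number"}},"required":["targets"]}

```bash
mkdir -p pics; ls; python3 - <<'E'
from rig import r
import cv2
s=r.sense();print(s)
for n in("scene","top","wrist"):
    f=r.grab_frame(n);cv2.imwrite(f"pics/{n}0.png",f["image"]);print(n,{k:v for k,v in f.items() if k!="image"})
E
```

```text
pics
{'clock': 0.0, 'qpos': array([ 1.22662473e+00,  3.53683627e-01,  1.63416717e+00,  5.72004433e-05,
        1.15520598e+00, -2.38546193e-03]), 'qvel': array([-0.00080715,  0.00197703,  0.00051293, -0.00049316, -0.00089905,
       -0.00038633]), 'joint_efforts': array([ 5.05125299e-04, -6.05272794e+01, -3.42066193e+01, -3.86557474e-05,
        9.43991763e-03,  1.59151489e-05]), 'eef_pos': array([209.27215415, 588.3487194 , 202.62542766]), 'tcp_rot': array([-3.14153686e+00,  1.46399722e-03,  1.22898710e+00]), 'contact_force': array([ 0.01718491, -0.25151248,  0.01009851]), 'wrist_torque': array([ 0.0408082 ,  0.01094855, -0.03156891]), 'opening': 1.0016442408923274}
scene {'fx': 484.6727663778788, 'fy': 484.6727663778788, 'cx': 255.70929622639431, 'cy': 193.1050211642774, 'xyz': array([-158.92953319, -547.652136  ,  709.58277746]), 'orientation': array([-2.2903627 ,  0.01916465, -0.9789928 ])}
top {'fx': 384.61841257060456, 'fy': 384.61841257060456, 'cx': 254.1480950833223, 'cy': 195.59840669260245, 'xyz': array([ 451.783182  , -118.86961328,  882.12810909]), 'orientation': array([-3.07973764,  0.01329929, -1.55675575])}
wrist {'fx': 285.55687111569074, 'fy': 285.55687111569074, 'cx': 252.95248426389168, 'cy': 194.16433675351053, 'xyz': array([135.48374723, 615.72583795, 372.79187893]), 'orientation': array([2.83072766e+00, 1.34043592e-03, 1.22963722e+00])}
```

View pics/top0.png

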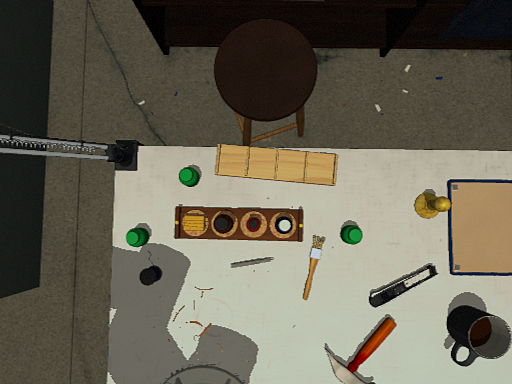

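View pics/scene0.png

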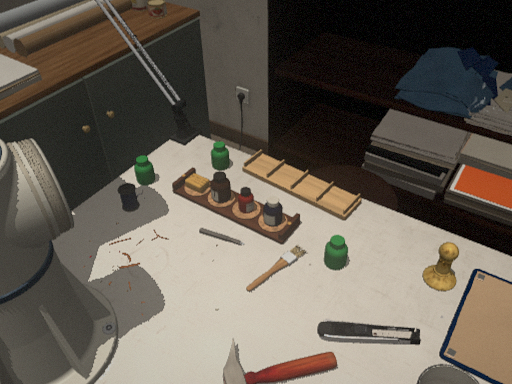

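The top view (image up is +x, left is +y) shows the dark rail with wax (195,222), big (224,223), small (254,224) and middle (284,225). The pale rack lies behind it at about (276,165). The green bottles at (189,176), (137,236) and (351,234) are decoys. I'll enlarge it for measuring.

```bash
python3 - <<'E'
import cv2
im=cv2.imread("pics/top0.png")
c=im[138:246,168:345]
cv2.imwrite("pics/topc.png",cv2.resize(c,None,fx=4.5,fy=4.5,interpolation=cv2.INTER_CUBIC))
im=cv2.imread("pics/scene0.png")
cv2.imwrite("pics/scenec.png",cv2.resize(im[145:245,165:365],None,fx=4,fy=4,interpolation=cv2.INTER_CUBIC))
E
```

```text
(no output)
```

View pics/topc.png

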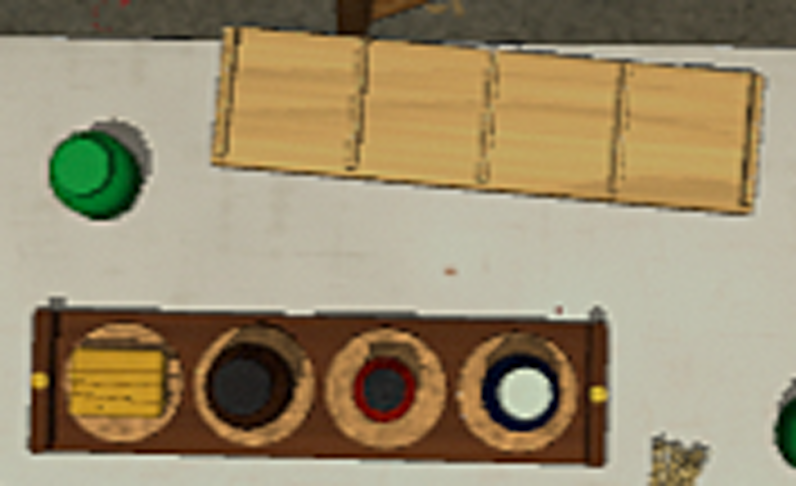

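View pics/scenec.png

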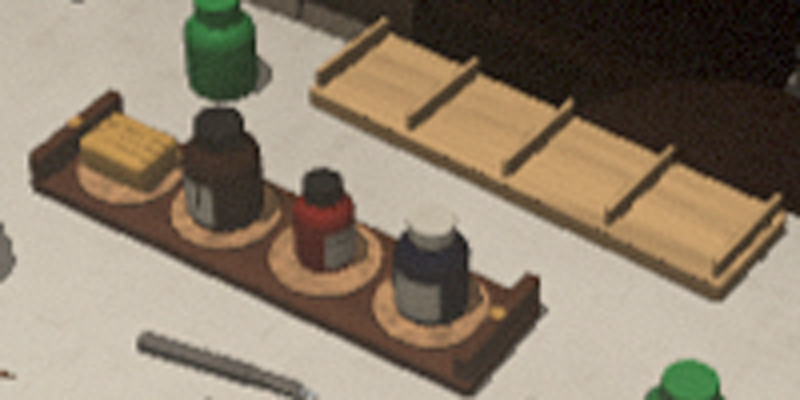

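```bash
cat > h.py <<'E'
import numpy as np
from scipy.spatial.transform import Rotation as R
from scipy.optimize import least_squares
def plane(f,uv,z):
    uv=np.atleast_2d(np.asarray(uv,float)); M=R.from_euler('xyz',f['orientation']).as_matrix()
    d=np.c_[(uv[:,0]-f['cx'])/f['fx'],(uv[:,1]-f['cy'])/f['fy'],np.ones(len(uv))]@M.T
    t=(z-f['xyz'][2])/d[:,2]; return f['xyz']+t[:,None]*d
def fit(loc,pts):  # loc 2d model, pts 2d world
    g=lambda p:(np.c_[np.cos(p[2])*loc[:,0]-np.sin(p[2])*loc[:,1],np.sin(p[2])*loc[:,0]+np.cos(p[2])*loc[:,1]]+p[:2]-pts).ravel()
    s=least_squares(g,[*pts.mean(0),0]); return s.x,s.fun.reshape(-1,2)
def w(p,l): return p[:2]+R.from_euler('z',p[2]).as_matrix()[:2,:2]@np.asarray(l,float)
def move(s,xyz,yaw):
    "needed tool shift (mm) and rotvec to reach xyz, tool down, yaw"
    A=R.from_euler('xyz',s['tcp_rot']);B=R.from_euler('xyz',[np.pi,0,yaw])
    return A.inv().apply(np.array(xyz)-s['eef_pos']).round(1),(A.inv()*B).as_rotvec().round(4)
E
python3 - <<'E'
from h import *
from rig import r
f=r.grab_frame("top")
o=lambda a,s,off:(np.array(a)+.5)/s-.5+np.array(off)
T=lambda a:o(a,4.5,(168,138))
ys=np.array([99,33,-33,-99.])
c=plane(f,T([(122,383),(255,386),(386,389),(518,392)]),15)[:,:2]
p,e=fit(np.c_[0*ys,ys],c);print('rail coasters top',p.round(3),e.round(1).tolist())
k=plane(f,T([(229,27),(214,163),(762,72),(750,213)]),15)[:,:2]
p,e=fit(np.array([(36,138),(-36,138),(36,-138),(-36,-138.)]),k);print('rack top',p.round(3),e.round(1).tolist())
for y in ys: print(w(p,(0,y)).round(1))
print('wax corners top z35',plane(f,T([(72,350),(165,350),(165,416),(71,416)]),35)[:,:2].round(1).tolist())
print('caps',plane(f,T([(240,384)]),77).round(1),plane(f,T([(385,386)]),67).round(1),plane(f,T([(525,393)]),73).round(1))
g=r.grab_frame("scene")
S=lambda a:o(a,4,(165,145))
c=plane(g,S([(130,172),(225,212),(325,259),(431,305)]),15)[:,:2];
p,e=fit(np.c_[0*ys,ys],c);print('rail scene',p.round(3),e.round(1).tolist())
# rack near-edge top corners: left-near(-36,138), right-near(-36,-138)
k=plane(g,S([(311,91),(717,288),(784,218)]),15)[:,:2]
p,e=fit(np.array([(-36,138.),(-36,-138.),(36,-138)]),k);print('rack scene',p.round(3),e.round(1).tolist())
E
```

```text
rail coasters top [ 4.41474e+02 -7.27980e+01 -8.00000e-03] [[0.0, -0.3], [-0.0, 0.4], [0.0, -0.0], [0.0, -0.1]]
rack top [ 5.77926e+02 -1.55272e+02 -7.80000e-02] [[1.5, 3.1], [-0.9, 2.5], [-0.1, -2.6], [-0.5, -3.0]]
[585.6 -56.6]
[ 580.5 -122.4]
[ 575.4 -188.2]
[ 570.2 -254. ]
wax corners top z35 [[458.3, 48.1], [458.9, 2.4], [426.7, 1.7], [426.1, 47.7]]
caps [[443.3 -38.8  77. ]] [[ 443.2 -106.1   67. ]] [[ 441.  -171.4   73. ]]
rail scene [ 4.37965e+02 -7.27670e+01  6.00000e-03] [[0.5, 1.2], [-1.0, -0.4], [0.6, 0.1], [-0.1, -0.9]]
rack scene [ 5.74052e+02 -1.54795e+02 -8.50000e-02] [[-0.1, 3.6], [-2.0, -1.8], [2.1, -1.8]]
```

Call:
arm_command(targets=[[0,0,0,0,0,0.123],[0,0,0,0,0,0.123],[0,0,0,0,0,0.123],[0,0,0,0,0,0.123],[0,0,0,0,0,0.123],[0,0,0,0,0,0.123],[0,0,0,0,0,0.123],[0,0,0,0,0,0.123],[0,0,0,0,0,0.123],[0,0,0,0,0,0.123]])

```text
clock: 1.08
eef_pos: [209.5, 588.8, 203.3]
tcp_rot: [3.141, 0.0, -0.007]
contact_force: [-0.2, -0.5, 0.0]
opening: 1.001
```

Call:
arm_command(targets=[[0.014,0.034,-0.003,0,0,0],[0.014,0.034,-0.003,0,0,0],[0.014,0.034,-0.003,0,0,0],[0.014,0.034,-0.003,0,0,0],[0.014,0.034,-0.003,0,0,0],[0.014,0.034,-0.003,0,0,0],[0.014,0.034,-0.003,0,0,0],[0.014,0.034,-0.003,0,0,0],[0.014,0.034,-0.003,0,0,0],[0.014,0.034,-0.003,0,0,0],[0.014,0.034,-0.003,0,0,0],[0.014,0.034,-0.003,0,0,0],[0.014,0.034,-0.003,0,0,0],[0.014,0.034,-0.003,0,0,0],[0.014,0.034,-0.003,0,0,0],[0.014,0.034,-0.003,0,0,0],[0.014,0.034,-0.003,0,0,0],[0.014,0.034,-0.003,0,0,0],[0.014,0.034,-0.003,0,0,0],[0,0,0,0,0,0]])

```text
clock: 2.75
eef_pos: [477.2, -62.5, 261.1]
tcp_rot: [3.139, -0.003, -0.004]
contact_force: [-0.3, -0.1, 0.6]
opening: 1.007
```

```bash
python3 - <<'E'
from rig import r
import cv2,pickle
s=r.sense();print(s['clock'],s['eef_pos'],s['tcp_rot'])
f=r.grab_frame("wrist");pickle.dump(f,open("w1.pkl","wb"));print(f['xyz'],f['orientation'])
cv2.imwrite("pics/w1.png",cv2.resize(f["image"],None,fx=1.5,fy=1.5,interpolation=cv2.INTER_CUBIC))
E
```

```text
2.75 [477.24460939 -62.51447477 261.12492221] [ 3.13920128e+00 -2.54272793e-03 -4.27849674e-03]
[477.15983593  17.18805326 430.9889448 ] [ 2.82795113e+00 -2.02526105e-03 -3.64916034e-03]
```

View pics/w1.png

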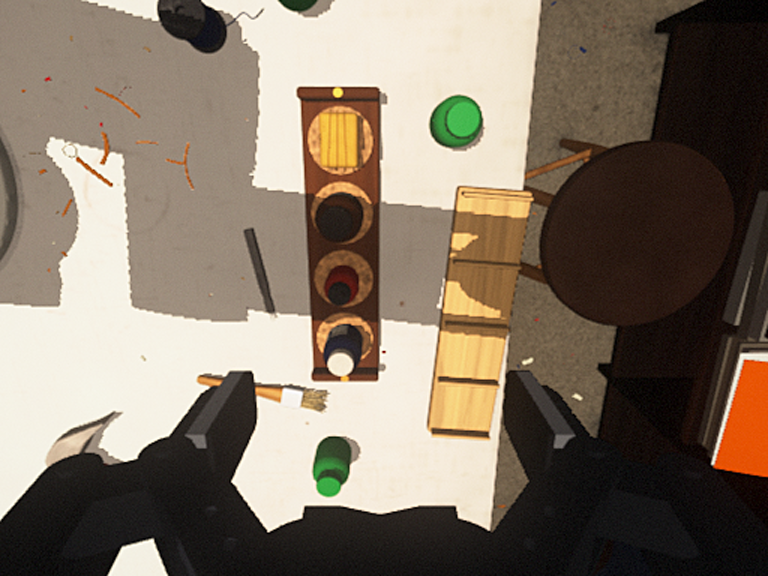

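```bash
python3 - <<'E'
import cv2,pickle
im=pickle.load(open("w1.pkl","rb"))["image"]
cv2.imwrite("pics/w1a.png",cv2.resize(im[50:260,190:365],None,fx=2.85,fy=2.85,interpolation=cv2.INTER_CUBIC))
cv2.imwrite("pics/w1b.png",cv2.resize(im[110:300,270:370],None,fx=3,fy=3,interpolation=cv2.INTER_CUBIC))
E
```

```text
(no output)
```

View pics/w1a.png

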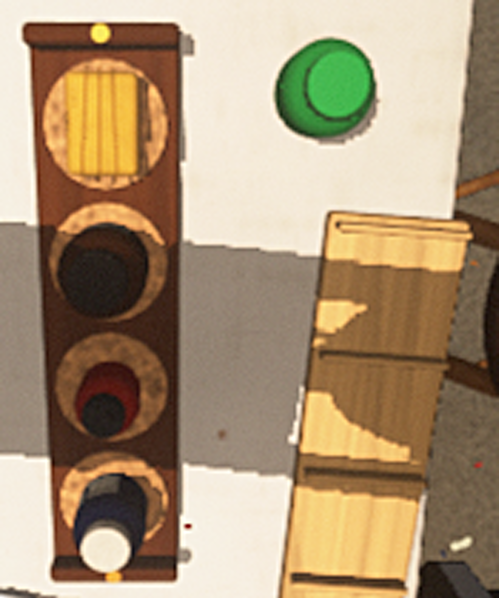

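View pics/w1b.png

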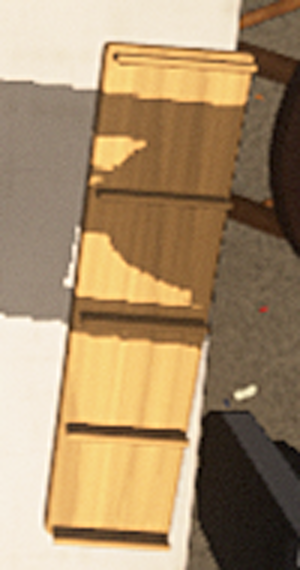

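```bash
python3 - <<'E'
from h import *
import pickle
f=pickle.load(open("w1.pkl","rb"))
o=lambda a,s,off:(np.array(a)+.5)/s-.5+np.array(off)
A=lambda a:o(a,2.85,(190,50)); B=lambda a:o(a,3,(270,110))
ys=np.array([99,33,-33,-99.])
c=plane(f,A([(105.5,124),(107.5,262),(114.5,387),(114,502)]),15)[:,:2]
p,e=fit(np.c_[0*ys,ys],c);print('rail',p.round(3),e.round(1).tolist(),c.round(1).tolist())
print('wax', plane(f,A([(67,72),(137,72),(138,175),(67,175)]),35)[:,:2].round(1).tolist())
print('caps big/small/mid',[plane(f,A([q]),z)[0,:2].round(1) for q,z in(((92,283),77),((103,415),67),((107,547),73))])
print(plane(f,A([(130,105)]),0))
L=np.array([(-36,138),(36,138),(-36,-138),(-36,68),(-36,2),(-36,-64),(-36,-130.)])
k=plane(f,B([(103,45),(255,57),(46,530),(94,188),(79,313),(66,425),(52,528)]),15)[:,:2]
for sel in (slice(0,7),[0,1,2]):
  p,e=fit(L[sel],k[sel]);print('rack',p.round(3),e.round(1).tolist())
E
```

```text
rail [ 4.41431e+02 -7.09130e+01 -5.00000e-03] [[-0.1, -0.2], [0.7, -0.2], [-1.3, -0.2], [0.6, 0.5]] [[442.0, 28.2], [440.9, -37.7], [442.5, -103.7], [440.3, -170.4]]
wax [[427.0, 49.9], [458.6, 49.7], [458.1, 5.2], [425.0, 5.3]]
caps big/small/mid [array([439.3, -38.6]), array([ 441.1, -102.3]), array([ 441.4, -168.2])]
[[453.1369486   37.48291969   0.        ]]
rack [ 5.79108e+02 -1.53926e+02 -6.60000e-02] [[2.0, 0.5], [1.2, 1.5], [2.3, -5.5], [-1.8, 0.0], [-1.5, 1.2], [-1.6, 1.1], [-0.5, 1.2]]
rack [ 5.76929e+02 -1.52833e+02 -7.40000e-02] [[0.8, 1.8], [0.1, 2.3], [-0.9, -4.0]]
```

Call:
arm_command(targets=[[-0.011,-0.028,0.02,0,0,0],[-0.011,-0.028,0.02,0,0,0],[-0.011,-0.028,0.02,0,0,0],[0,0,0.03,0,0,0],[0,0,0.03,0,0,0],[0,0,0,0,0,0],[0,0,0,0,0,0],[0,0,0,0,0,0]])

```text
clock: 3.47
eef_pos: [442.5, 26.9, 141.6]
tcp_rot: [-3.141, -0.001, -0.001]
contact_force: [0.2, 0.5, -0.0]
opening: 1.003
```

```bash
python3 - <<'E'
from h import *
from rig import r
s=r.sense();print(s['eef_pos'],s['tcp_rot'],move(s,(442,27,18),-0.005))
E
```

```text
[442.4990798   26.91227938 141.59113219] [-3.14146460e+00 -7.79855305e-04 -8.34721663e-04] (array([-6.000e-01, -1.000e-01,  1.236e+02]), array([-0.0001, -0.0008,  0.0042]))
```

Call:
arm_command(targets=[[0,0,0.03,0,0,0.004],[0,0,0.03,0,0,0],[0,0,0.03,0,0,0],[0,0,0.017,0,0,0],[0,0,0.01,0,0,0],[0,0,0.006,0,0,0],[0,0,0,0,0,0],[0,0,0,0,0,0]])

```text
clock: 4.13
eef_pos: [443.0, 26.6, 18.5]
tcp_rot: [-3.141, -0.002, -0.005]
contact_force: [-0.5, 0.2, -0.2]
opening: 0.996
```

Call:
arm_command(targets=[[0,0,0,0,0,0],[0,0,0,0,0,0],[0,0,0,0,0,0],[0,0,0,0,0,0],[0,0,0,0,0,0],[0,0,0,0,0,0],[0,0,0,0,0,0],[0,0,0,0,0,0],[0,0,0,0,0,0],[0,0,0,0,0,0]], fingers=0.02, squeeze=30)

```text
clock: 4.97
eef_pos: [441.9, 26.6, 17.3]
tcp_rot: [3.142, 0.0, -0.005]
contact_force: [0.0, -1.4, 0.2]
opening: 0.233
```

```bash
python3 - <<'E'
from rig import r
import cv2
s=r.sense();print(s['opening'])
f=r.grab_frame("wrist");cv2.imwrite("pics/w2.png",cv2.resize(f["image"],None,fx=1.5,fy=1.5))
f=r.grab_frame("scene");cv2.imwrite("pics/s2.png",cv2.resize(f["image"][100:260,120:320],None,fx=4,fy=4,interpolation=cv2.INTER_CUBIC)[:600])
E
```

```text
0.23259308906092474
```

View pics/w2.png

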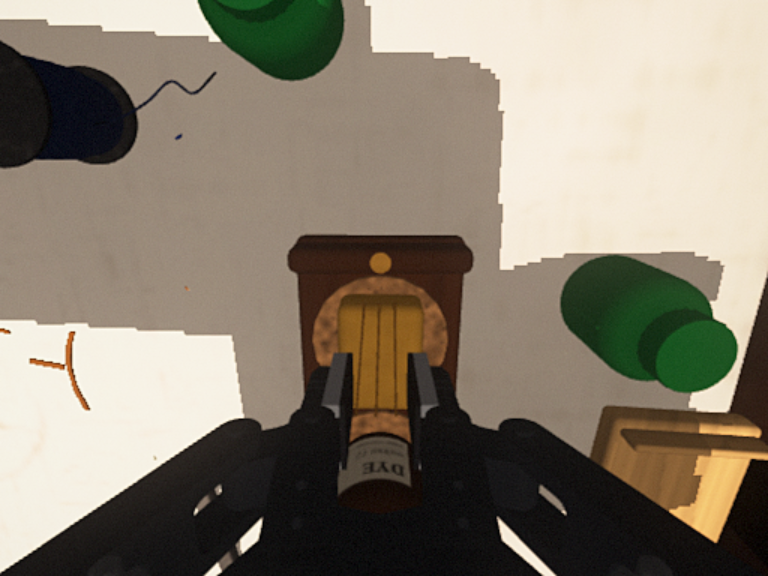

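View pics/s2.png

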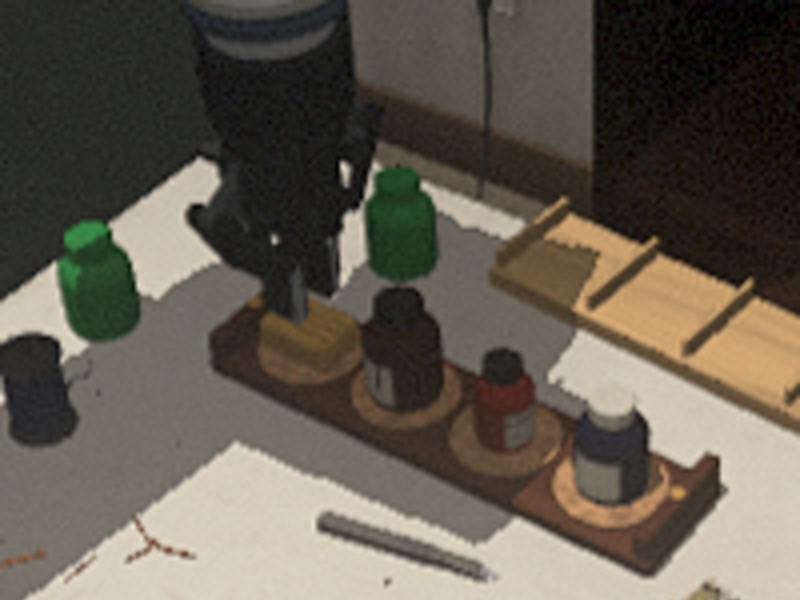

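```bash
python3 - <<'E'
from h import *
from rig import r
import cv2
f=r.grab_frame("scene");f2=r.grab_frame("wrist")
def proj(f,P):
    M=R.from_euler('xyz',f['orientation']).as_matrix();q=(np.array(P)-f['xyz'])@M
    return q[:2]/q[2]*f['fx']+[f['cx'],f['cy']]
for x in(432,425):
  for y in(15.6,37.6):
    for z in (17,26,35,45): print(x,y,z,((proj(f,(x,y,z))-[120,100])*4).round(),(proj(f2,(x,y,z))*1.5).round())
for n,ff,(a,b,c,d) in(("s3",f,(120,200,155,235)),("w3",f2,(200,300,200,310))):
    cv2.imwrite(f"pics/{n}.png",cv2.resize(ff["image"][a:b,c:d],None,fx=6,fy=6,interpolation=cv2.INTER_CUBIC)[:600])
E
```

```text
432 15.6 17 [316. 359.] [357. 368.]
432 15.6 26 [314. 346.] [356. 378.]
432 15.6 35 [313. 334.] [355. 389.]
432 15.6 45 [311. 319.] [354. 402.]
432 37.6 17 [285. 345.] [356. 321.]
432 37.6 26 [283. 332.] [355. 330.]
432 37.6 35 [281. 320.] [354. 339.]
432 37.6 45 [279. 305.] [352. 350.]
425 15.6 17 [308. 366.] [341. 368.]
425 15.6 26 [306. 353.] [340. 378.]
425 15.6 35 [304. 341.] [338. 389.]
425 15.6 45 [303. 326.] [335. 403.]
425 37.6 17 [277. 352.] [340. 321.]
425 37.6 26 [275. 339.] [338. 330.]
425 37.6 35 [273. 327.] [336. 339.]
425 37.6 45 [271. 312.] [333. 350.]
```

View pics/s3.png

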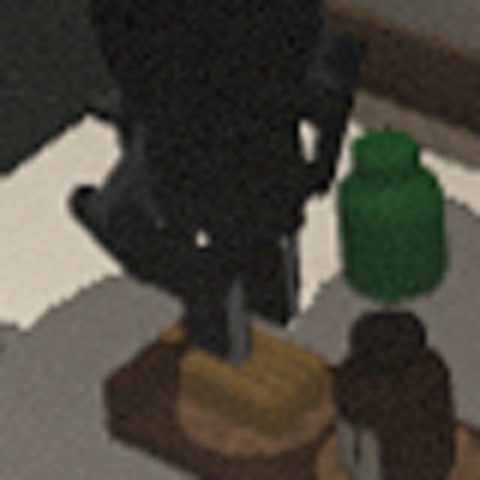

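View pics/w3.png

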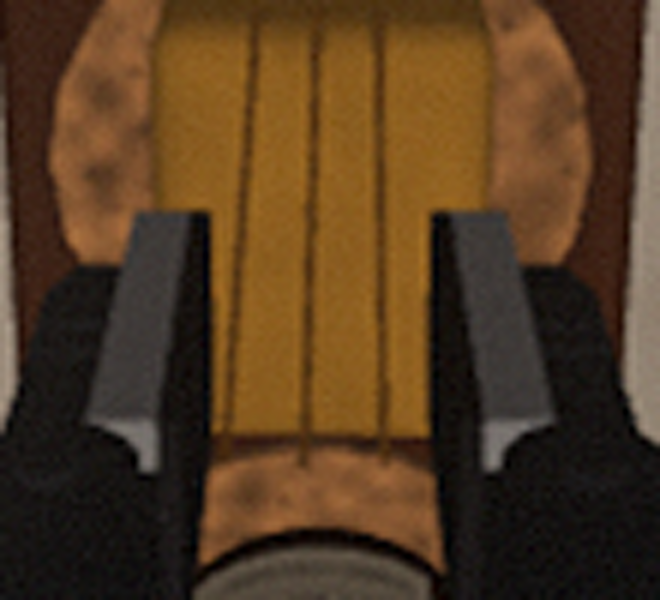

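Two views agree that the pads closed on air above the wax. The finger tips are at z≈46 mm while the reported TCP is at z≈17 mm, so the real tips sit about 29 mm short of the stated TCP. I'll reopen, go lower in small steps and check.

Call:
arm_command(targets=[[0,0,0,0,0,0],[0,0,0,0,0,0],[0,0,0,0,0,0],[0,0,0,0,0,0],[0,0,0,0,0,0],[0,0,0,0,0,0]], fingers=0.055)

```text
clock: 5.67
eef_pos: [441.9, 26.6, 17.4]
tcp_rot: [-3.142, -0.0, -0.005]
contact_force: [0.7, 0.6, -0.5]
opening: 0.645
```

Call:
arm_command(targets=[[0,0,0.004,0,0,0],[0,0,0.004,0,0,0],[0,0,0.004,0,0,0],[0,0,0,0,0,0],[0,0,0,0,0,0]])

```text
clock: 6.08
eef_pos: [441.5, 26.6, 4.9]
tcp_rot: [3.142, 0.001, -0.005]
contact_force: [0.1, -1.0, 0.0]
opening: 0.643
```

```bash
python3 - <<'E'
from rig import r
import cv2
s=r.sense();print(s['opening'],s['eef_pos'],s['contact_force'])
f=r.grab_frame("wrist");cv2.imwrite("pics/w4.png",cv2.resize(f["image"][130:320,180:330],None,fx=3.1,fy=3.1,interpolation=cv2.INTER_CUBIC))
f=r.grab_frame("scene");cv2.imwrite("pics/s4.png",cv2.resize(f["image"][120:220,145:265],None,fx=6,fy=6,interpolation=cv2.INTER_CUBIC))
E
```

```text
0.6434608926016349 [441.50719508  26.58044645   4.92521401] [ 0.1049413  -0.98111123  0.04818828]
```

View pics/w4.png

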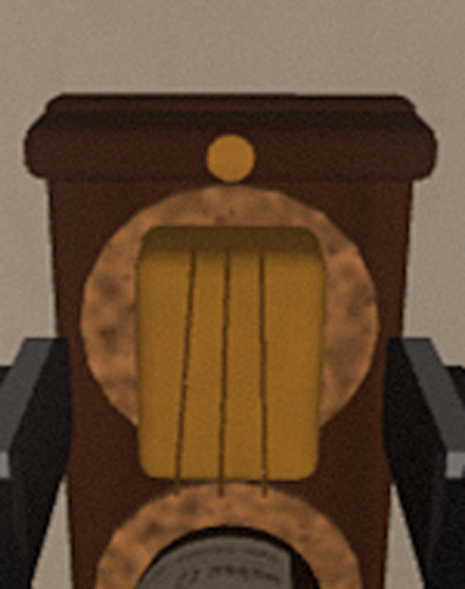

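View pics/s4.png

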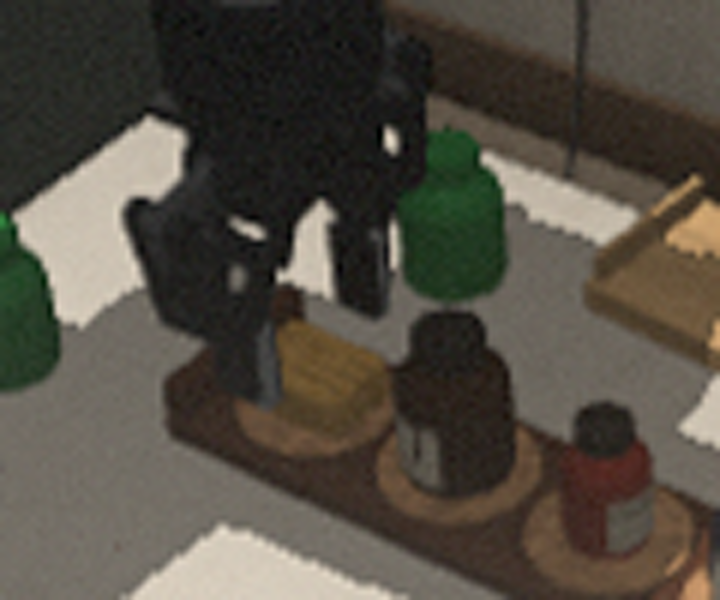

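```bash
python3 - <<'E'
from h import *
from rig import r
f=r.grab_frame("scene");g=r.grab_frame("wrist")
def proj(f,P):
    M=R.from_euler('xyz',f['orientation']).as_matrix();q=(np.array(P)-f['xyz'])@M
    return q[:2]/q[2]*f['fx']+[f['cx'],f['cy']]
for z in(20,30,40,50): print(z,((proj(f,(414,15.6,z))-[145,120])*6).round(),((proj(g,(414,37.6,z))-[180,130])*3.1).round())
E
```

```text
20 [292. 439.] [ 79. 291.]
30 [289. 418.] [ 71. 313.]
40 [286. 397.] [ 61. 339.]
50 [283. 376.] [ 49. 367.]
```

Call:
arm_command(targets=[[0,0,0.004,0,0,0],[0,0,0.004,0,0,0],[0,0,0.004,0,0,0],[0,0,0.003,0,0,0],[0,0,0,0,0,0],[0,0,0,0,0,0]])

```text
clock: 6.78
eef_pos: [441.6, 26.6, -10.0]
tcp_rot: [3.142, 0.001, -0.005]
contact_force: [0.1, 0.1, 0.3]
opening: 0.643
```

Call:
arm_command(targets=[[0,0,0,0,0,0],[0,0,0,0,0,0],[0,0,0,0,0,0],[0,0,0,0,0,0],[0,0,0,0,0,0],[0,0,0,0,0,0],[0,0,0,0,0,0],[0,0,0,0,0,0]], fingers=0.02, squeeze=30)

```text
clock: 7.45
eef_pos: [442.1, 26.6, -9.4]
tcp_rot: [-3.142, -0.0, -0.005]
contact_force: [-0.8, 0.4, 5.9]
opening: 0.389
```

```bash
python3 - <<'E'
from rig import r
import cv2
f=r.grab_frame("wrist");a=cv2.resize(f["image"][150:320,180:330],None,fx=2.5,fy=3,interpolation=cv2.INTER_CUBIC)
f=r.grab_frame("scene");b=cv2.resize(f["image"][120:220,145:245],None,fx=4,fy=5.1,interpolation=cv2.INTER_CUBIC)
cv2.imwrite("pics/ws5.png",cv2.hconcat([a,b]))
E
```

```text
(no output)
```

View pics/ws5.png

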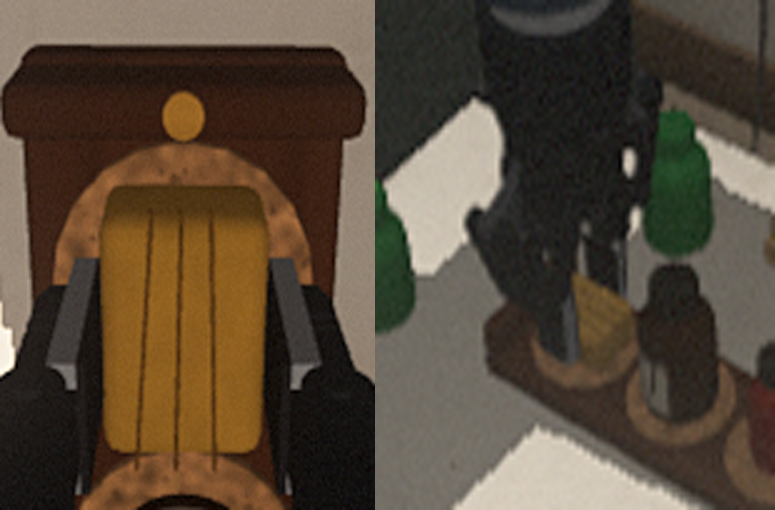

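Call:
arm_command(targets=[[0,0,-0.005,0,0,0],[0,0,-0.02,0,0,0],[0,0,-0.03,0,0,0],[0,0,-0.03,0,0,0],[0,0,-0.025,0,0,0],[0.01,0.023,0,0,0,0],[0.01,0.023,0,0,0,0],[0.01,0.023,0,0,0,0],[0.01,0.023,0,0,0,0],[0.01,0.023,0,0,0,0],[0.01,0.023,0,0,0,0],[0.01,0.023,0,0,0,0],[0.01,0.023,0,0,0,0],[0.01,0.023,0,0,0,0],[0.01,0.023,0,0,0,0],[0.01,0.023,0,0,0,0],[0.01,0.023,0,0,0,0],[0,0,0,0,0,0.073],[0,0,0,0,0,0],[0,0,0,0,0,0]])

```text
clock: 9.22
eef_pos: [560.0, -249.8, 100.2]
tcp_rot: [-3.141, 0.001, -0.077]
contact_force: [0.2, 0.5, -0.8]
opening: 0.392
```

```bash
cat > st.py <<'E'
from h import *
from rig import r
import cv2,sys
x,y,z,yaw,n=sys.argv[1:6]
s=r.sense();print(s['opening'],move(s,(float(x),float(y),float(z)),float(yaw)))
f=r.grab_frame("wrist");cv2.imwrite(f"pics/w{n}.png",cv2.resize(f["image"],None,fx=1.5,fy=1.5,interpolation=cv2.INTER_CUBIC))
E
python3 st.py 569.3 -252.7 -9.4 -0.078 6
```

```text
0.3917598620745504 (array([  9.6,   2.2, 109.6]), array([-0.0004,  0.0009,  0.0012]))
```

View pics/w6.png

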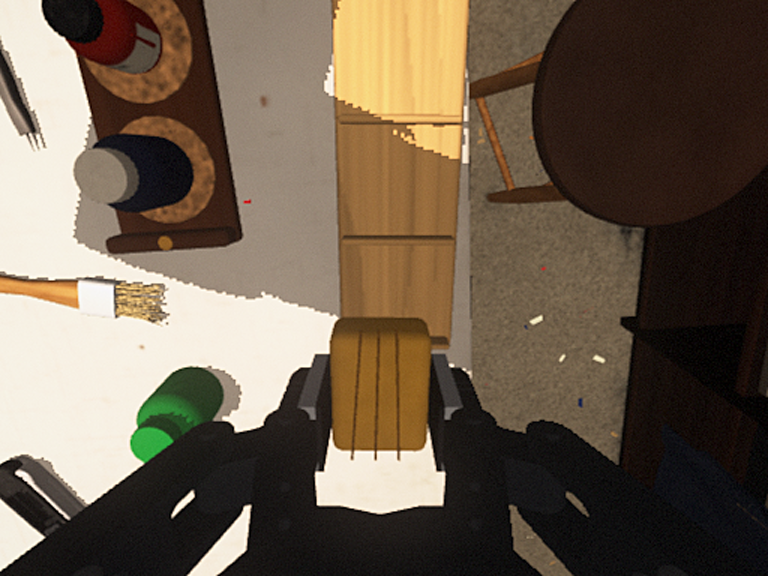

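Call:
arm_command(targets=[[0.0096,0.0022,0,0,0,0],[0,0,0.02,0,0,0],[0,0,0.025,0,0,0],[0,0,0.025,0,0,0],[0,0,0,0,0,0],[0,0,0,0,0,0]])

```text
clock: 9.77
eef_pos: [569.4, -252.1, 29.6]
tcp_rot: [-3.141, 0.003, -0.077]
contact_force: [0.6, -0.0, -0.5]
opening: 0.394
```

```bash
python3 st.py 569.3 -252.7 -9.4 -0.078 7
```

```text
0.3939567948022201 (array([ 0.1,  0.7, 39. ]), array([-0.0009,  0.0025,  0.0014]))
```

View pics/w7.png

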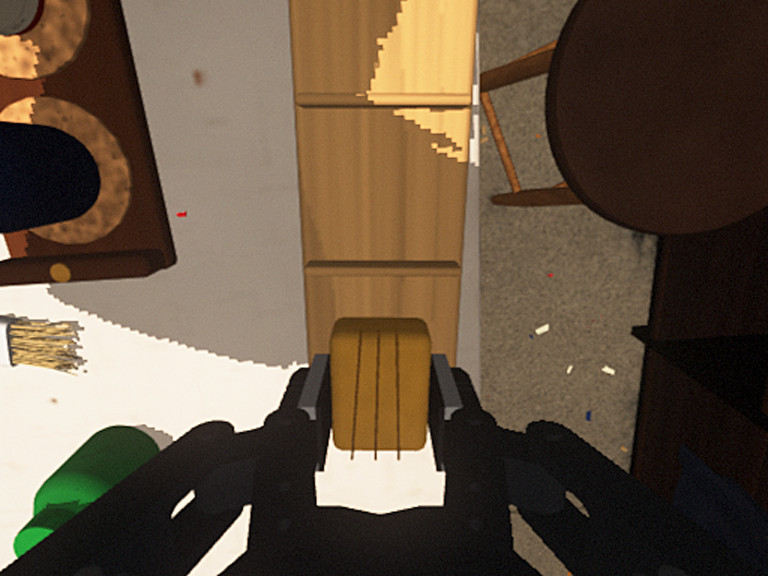

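```bash
python3 - <<'E'
from h import *
from rig import r
f=r.grab_frame("wrist")
q=lambda a,z:plane(f,(np.array(a)+.5)/1.5-.5,z)[0,:2]
p=np.array([577,-154,-.078]);Ri=R.from_euler('z',.078).as_matrix()[:2,:2]
for n,a,z in(("fin-66 base +y",(382,270),15),("fin top far edge",(382,262),28),("fin0 near",(382,106),15),("edgeL",(300,190),15),("edgeR",(467,190),15),("edgeL2",(307,310),15),("edgeR2",(459,310),15)):
    P=q(a,z);print(n,P.round(1),(Ri@(P-p[:2])).round(1))
print("wax top",[q(a,0).round(1) for a in((331,320),(428,320))], [q(a,74).round(1) for a in((331,320),(428,320),(331,450),(427,450))])
E
```

```text
fin-66 base +y [ 573.7 -223.2] [  2.1 -69.3]
fin top far edge [ 574.1 -216.3] [  2.  -62.4]
fin0 near [ 578.7 -155.5] [ 1.8 -1.4]
edgeL [ 541.6 -185.6] [-32.8 -34.3]
edgeR [ 612.2 -191. ] [ 38.  -34.2]
edgeL2 [ 537.6 -239.7] [-32.6 -88.5]
edgeR2 [ 607.8 -245. ] [ 37.8 -88.3]
wax top [array([ 545.9, -251.2]), array([ 594.6, -255. ])] [array([ 557.2, -222.7]), array([ 587.9, -225. ]), array([ 551.7, -271.7]), array([ 585.5, -274.3])]
```

Call:
arm_command(targets=[[0.002,0.001,0.012,0,0,0],[0,0,0.012,0,0,0],[0,0,0.008,0,0,0],[0,0,0.004,0,0,0],[0,0,0.002,0,0,0],[0,0,0,0,0,0],[0,0,0,0,0,0]])

```text
clock: 10.45
eef_pos: [571.9, -254.1, -7.6]
tcp_rot: [-3.142, 0.0, -0.078]
contact_force: [0.1, -0.9, 0.4]
opening: 0.389
```

Nearly on the floor, so one more millimetre down and then release.

Call:
arm_command(targets=[[0,0,0.001,0,0,0],[0,0,0.001,0,0,0],[0,0,0,0,0,0]])

```text
clock: 10.7
eef_pos: [572.2, -254.2, -9.3]
tcp_rot: [3.141, -0.001, -0.078]
contact_force: [0.0, -0.2, 0.2]
opening: 0.392
```

Call:
arm_command(targets=[[0,0,0,0,0,0],[0,0,0,0,0,0],[0,0,0,0,0,0],[0,0,0,0,0,0],[0,0,0,0,0,0],[0,0,0,0,0,0],[0,0,-0.01,0,0,0],[0,0,-0.03,0,0,0],[0,0,-0.03,0,0,0],[0,0,-0.03,0,0,0],[0,0,-0.01,0,0,0],[0,0,0,0,0,0],[0,0,0,0,0,0]], fingers=0.06)

```text
clock: 11.78
eef_pos: [572.0, -254.1, 100.9]
tcp_rot: [3.141, -0.001, -0.078]
contact_force: [-0.8, 0.0, -0.4]
opening: 0.702
```

```bash
python3 st.py 441 -38.5 100 -0.005 8
```

```text
0.7017964688369736 (array([-147.4, -204.8,    0.6]), array([ 0.0004, -0.001 , -0.073 ]))
```

View pics/w8.png

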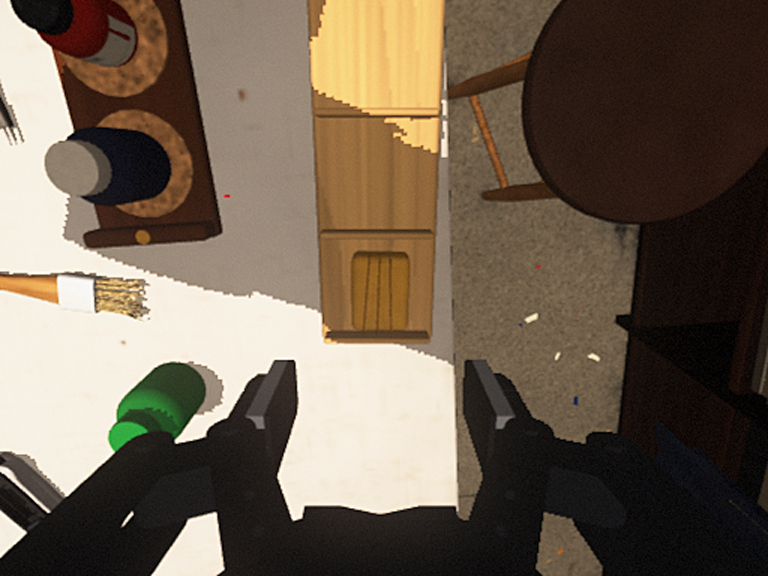

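```bash
cat > chk.py <<'E'
from h import *
from rig import r
f=r.grab_frame("wrist")
import sys
p=np.array([579,-154,-.078]);Ri=R.from_euler('z',.078).as_matrix()[:2,:2]
for a in sys.argv[1:]:
    u,v,z=map(float,a.split(','))
    P=plane(f,(np.array([u,v])+.5)/1.5-.5,z)[0,:2];print(a,P.round(1),"rack:",(Ri@(P-p[:2])).round(1))
E
python3 chk.py 353,253,35 408,253,35 409,331,35 352,331,35 322,300,15 434,300,15 434,236,15 380,240,28 380,232,15 380,111,15
```

```text
353,253,35 [ 558.2 -226.3] rack: [-15.1 -73.7]
408,253,35 [ 588.9 -228.7] rack: [ 15.7 -73.7]
409,331,35 [ 586.8 -275.9] rack: [  17.2 -120.9]
352,331,35 [ 553.1 -273.3] rack: [ -16.6 -120.9]
322,300,15 [ 534.2 -259.2] rack: [ -36.5 -108.4]
434,300,15 [ 604.4 -264.6] rack: [  34.  -108.3]
434,236,15 [ 606.  -224.1] rack: [ 32.4 -67.7]
380,240,28 [ 573.7 -221.5] rack: [ -0.  -67.7]
380,232,15 [ 573.9 -219.2] rack: [ -0.  -65.4]
380,111,15 [ 579.  -152.4] rack: [-0.1  1.6]
```

Call:
arm_command(targets=[[-0.0147,-0.0205,0,0,0,0],[-0.0147,-0.0205,0,0,0,0],[-0.0147,-0.0205,0,0,0,0],[-0.0147,-0.0205,0,0,0,0],[-0.0147,-0.0205,0,0,0,0],[-0.0147,-0.0205,0,0,0,0],[-0.0147,-0.0205,0,0,0,0],[-0.0147,-0.0205,0,0,0,0],[-0.0147,-0.0205,0,0,0,0],[-0.0147,-0.0205,0,0,0,0],[0,0,0,0,0,-0.073],[0,0,0,0,0,0],[0,0,0,0,0,0]], fingers=0.068)

```text
clock: 12.97
eef_pos: [440.8, -38.1, 99.6]
tcp_rot: [3.142, 0.001, -0.006]
contact_force: [-0.5, -1.1, -0.3]
opening: 0.796
```

```bash
python3 st.py 441 -38.5 -10 -0.005 9
```

```text
0.7964358268048681 (array([  0.4,   0.4, 109.6]), array([ 0.    ,  0.0015, -0.0009]))
```

View pics/w9.png

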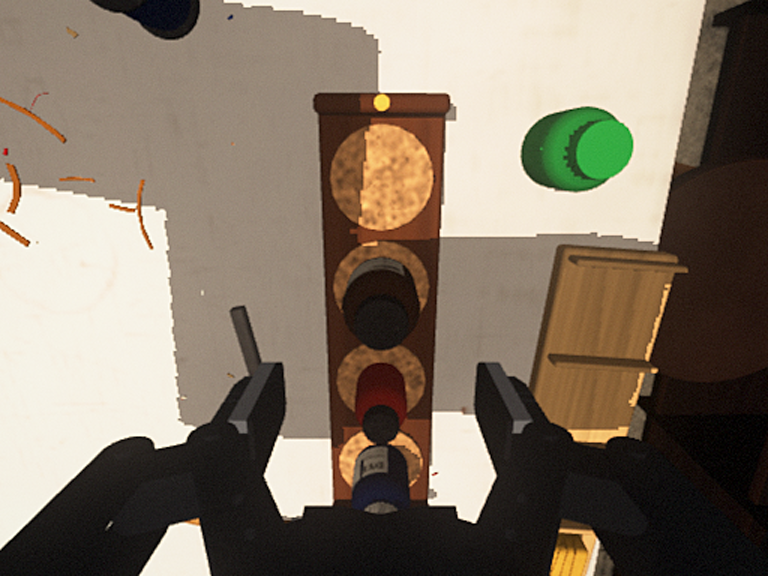

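Jaws are centred on the brown bottle (382,315). Descending.

Call:
arm_command(targets=[[0,0,0.03,0,0,0],[0,0,0.03,0,0,0],[0,0,0.025,0,0,0],[0,0,0.015,0,0,0],[0,0,0.009,0,0,0],[0,0,0,0,0,0],[0,0,0,0,0,0]])

```text
clock: 13.6
eef_pos: [441.3, -38.6, -8.8]
tcp_rot: [-3.142, 0.001, -0.006]
contact_force: [0.6, 0.1, 0.4]
opening: 0.797
```

Call:
arm_command(targets=[[0,0,0,0,0,0],[0,0,0,0,0,0],[0,0,0,0,0,0],[0,0,0,0,0,0],[0,0,0,0,0,0],[0,0,0,0,0,0],[0,0,0,0,0,0],[0,0,0,0,0,0]], fingers=0.025, squeeze=35)

```text
clock: 14.27
eef_pos: [442.1, -38.4, -7.5]
tcp_rot: [3.141, -0.002, -0.005]
contact_force: [-0.4, -2.0, 5.3]
opening: 0.474
```

Call:
arm_command(targets=[[0,0,-0.005,0,0,0],[0,0,-0.015,0,0,0],[0,0,-0.03,0,0,0],[0,0,-0.03,0,0,0],[0,0,-0.03,0,0,0],[0.01,0.01,0,0,0,0],[0.0179,0.0197,0,0,0,0],[0.0179,0.0197,0,0,0,0],[0.0179,0.0197,0,0,0,0],[0.0179,0.0197,0,0,0,0],[0.0179,0.0197,0,0,0,0],[0.0179,0.0197,0,0,0,0],[0.0179,0.0197,0,0,0,0],[0,0,0,0,0,0.073],[0,0,0,0,0,0],[0,0,0,0,0,0]])

```text
clock: 15.6
eef_pos: [575.3, -186.9, 101.1]
tcp_rot: [-3.141, 0.001, -0.077]
contact_force: [-0.2, -0.0, -1.0]
opening: 0.473
```

```bash
python3 st.py 576.4 -186.9 -8 -0.078 10
```

```text
0.47331805408612593 (array([  1.2,  -0. , 109.1]), array([-0.0003,  0.0009,  0.0012]))
```

View pics/w10.png

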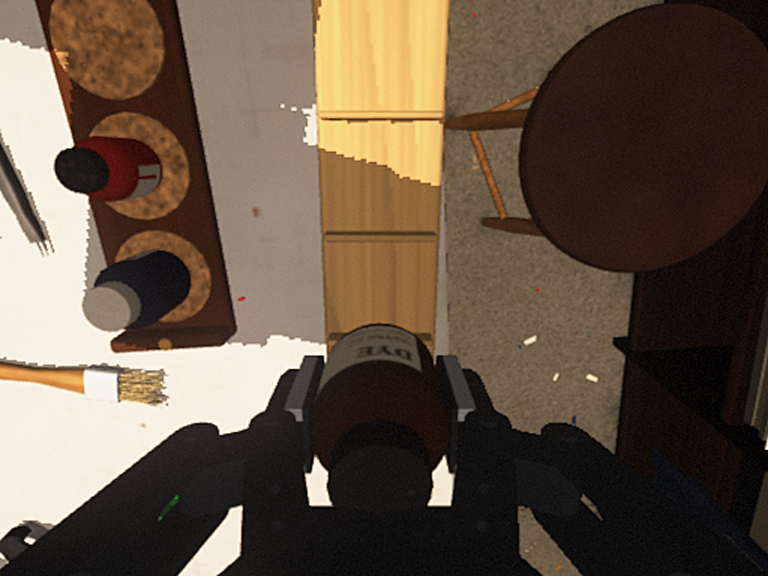

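Call:
arm_command(targets=[[0.001,0,0.02,0,0,0],[0,0,0.03,0,0,0],[0,0,0.03,0,0,0],[0,0,0.014,0,0,0],[0,0,0.008,0,0,0],[0,0,0.004,0,0,0],[0,0,0.002,0,0,0],[0,0,0,0,0,0],[0,0,0,0,0,0]])

```text
clock: 16.4
eef_pos: [577.6, -187.1, -5.5]
tcp_rot: [3.141, -0.002, -0.078]
contact_force: [0.1, -0.1, -1.5]
opening: 0.468
```

Call:
arm_command(targets=[[0,0,0.001,0,0,0],[0,0,0.001,0,0,0],[0,0,0,0,0,0]])

```text
clock: 16.65
eef_pos: [577.6, -187.2, -7.4]
tcp_rot: [3.141, -0.002, -0.078]
contact_force: [-1.3, 1.0, 6.6]
opening: 0.475
```

Call:
arm_command(targets=[[0,0,0.001,0,0,0],[0,0,0,0,0,0]])

```text
clock: 16.82
eef_pos: [577.6, -187.2, -7.5]
tcp_rot: [3.141, -0.002, -0.078]
contact_force: [-4.3, 2.2, 16.7]
opening: 0.473
```

Contact with the floor. Releasing and lifting.

Call:
arm_command(targets=[[0,0,-0.001,0,0,0],[0,0,0,0,0,0],[0,0,0,0,0,0],[0,0,0,0,0,0],[0,0,0,0,0,0],[0,0,0,0,0,0],[0,0,-0.01,0,0,0],[0,0,-0.03,0,0,0],[0,0,-0.03,0,0,0],[0,0,-0.03,0,0,0],[0,0,-0.01,0,0,0],[0,0,0,0,0,0],[0,0,0,0,0,0]], fingers=0.068)

```text
clock: 17.9
eef_pos: [576.9, -186.9, 101.8]
tcp_rot: [3.141, -0.001, -0.078]
contact_force: [-1.3, -0.4, -0.1]
opening: 0.797
```

```bash
python3 st.py 441.5 -104 100 -0.005 11
```

```text
0.7966583117315634 (array([-141.5,  -72.1,    1.6]), array([ 0.0003, -0.001 , -0.073 ]))
```

View pics/w11.png

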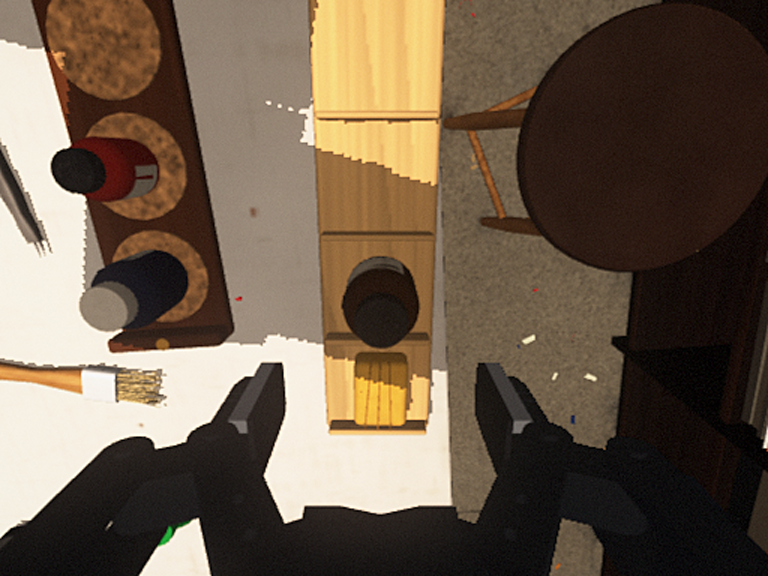

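Call:
arm_command(targets=[[-0.0202,-0.0103,0,0,0,0],[-0.0202,-0.0103,0,0,0,0],[-0.0202,-0.0103,0,0,0,0],[-0.0202,-0.0103,0,0,0,0],[-0.0202,-0.0103,0,0,0,0],[-0.0202,-0.0103,0,0,0,0],[-0.0202,-0.0103,0,0,0,0],[0,0,0,0,0,-0.073],[0,0,0,0,0,0],[0,0,0,0,0,0]], fingers=0.06)

```text
clock: 18.78
eef_pos: [441.1, -103.9, 100.5]
tcp_rot: [-3.141, 0.001, -0.006]
contact_force: [0.4, 0.2, -0.7]
opening: 0.704
```

```bash
python3 st.py 441.5 -104 -6 -0.005 12
```

```text
0.7036303798943675 (array([6.000e-01, 1.000e-01, 1.065e+02]), array([-0.0003,  0.0014, -0.0015]))
```

View pics/w12.png

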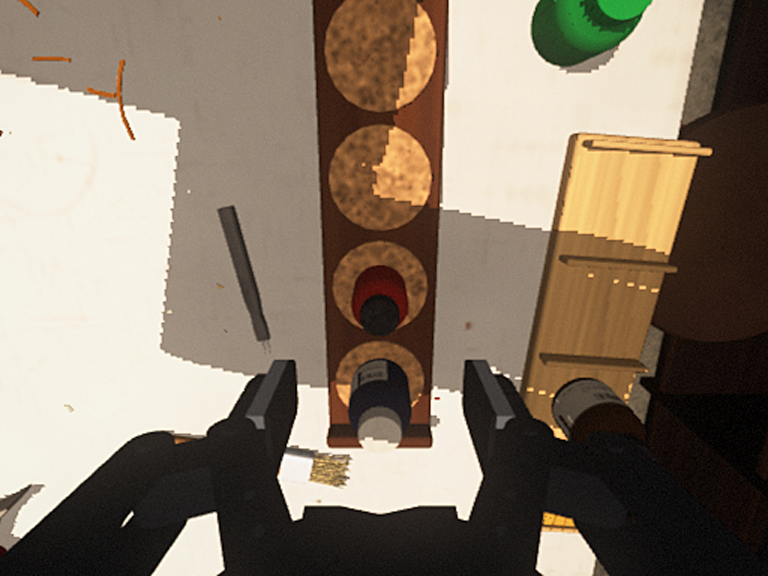

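Call:
arm_command(targets=[[0,0,0.03,0,0,0],[0,0,0.03,0,0,0],[0,0,0.025,0,0,0],[0,0,0.014,0,0,0],[0,0,0.007,0,0,0],[0,0,0,0,0,0],[0,0,0,0,0,0]])

```text
clock: 19.42
eef_pos: [441.8, -104.2, -4.7]
tcp_rot: [-3.141, 0.0, -0.006]
contact_force: [-0.1, -0.3, 0.2]
opening: 0.702
```

Call:
arm_command(targets=[[0,0,0,0,0,0],[0,0,0,0,0,0],[0,0,0,0,0,0],[0,0,0,0,0,0],[0,0,0,0,0,0],[0,0,0,0,0,0],[0,0,0,0,0,0],[0,0,0,0,0,0]], fingers=0.018, squeeze=35)

```text
clock: 20.08
eef_pos: [442.3, -104.2, -3.5]
tcp_rot: [3.141, -0.002, -0.005]
contact_force: [-1.4, -0.2, 6.1]
opening: 0.354
```

Call:
arm_command(targets=[[0,0,-0.005,0,0,0],[0,0,-0.015,0,0,0],[0,0,-0.03,0,0,0],[0,0,-0.03,0,0,0],[0,0,-0.025,0,0,0],[0.01,0.002,0,0,0,0],[0.0185,0.002,0,0,0,0],[0.0185,0.002,0,0,0,0],[0.0185,0.002,0,0,0,0],[0.0185,0.002,0,0,0,0],[0.0185,0.002,0,0,0,0],[0.0185,0.002,0,0,0,0],[0.0185,0.002,0,0,0,0],[0,0,0,0,0,0.073],[0,0,0,0,0,0],[0,0,0,0,0,0]])

```text
clock: 21.42
eef_pos: [580.5, -120.5, 100.0]
tcp_rot: [-3.141, 0.001, -0.076]
contact_force: [0.0, 1.0, -0.3]
opening: 0.35
```

```bash
python3 st.py 581.6 -121.1 -3 -0.078 13
```

```text
0.3504188411390137 (array([  1.3,   0.5, 103. ]), array([-0.0001,  0.0009,  0.0018]))
```

View pics/w13.png

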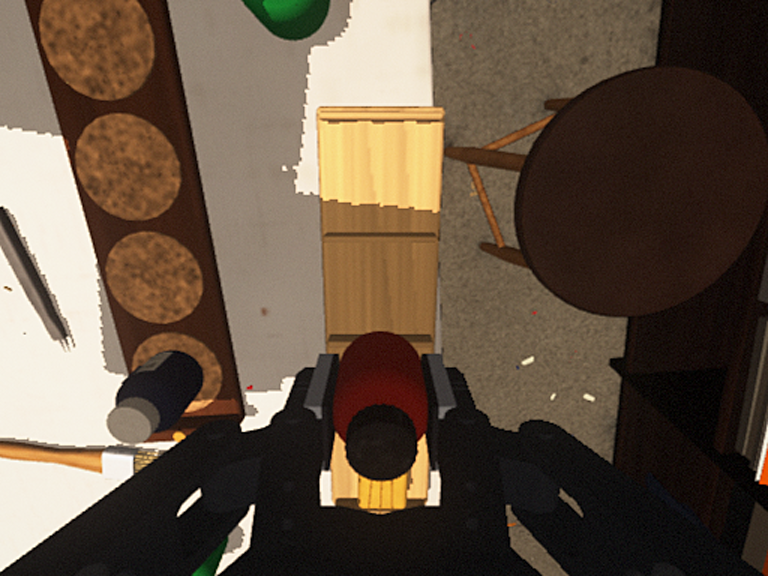

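Call:
arm_command(targets=[[0.001,0.0005,0.02,0,0,0],[0,0,0.03,0,0,0],[0,0,0.025,0,0,0],[0,0,0.014,0,0,0],[0,0,0.008,0,0,0],[0,0,0.004,0,0,0],[0,0,0.002,0,0,0],[0,0,0,0,0,0],[0,0,0,0,0,0]])

```text
clock: 22.22
eef_pos: [582.5, -121.4, -1.6]
tcp_rot: [3.141, -0.001, -0.078]
contact_force: [-0.0, -0.7, 0.1]
opening: 0.353
```

Call:
arm_command(targets=[[0,0,0.001,0,0,0],[0,0,0,0,0,0]])

```text
clock: 22.38
eef_pos: [582.4, -121.4, -2.9]
tcp_rot: [3.141, -0.001, -0.078]
contact_force: [-0.6, 0.5, -1.4]
opening: 0.353
```

Call:
arm_command(targets=[[0,0,0.001,0,0,0],[0,0,0,0,0,0]])

```text
clock: 22.55
eef_pos: [582.4, -121.4, -3.5]
tcp_rot: [3.141, -0.001, -0.078]
contact_force: [-2.0, 1.1, 9.2]
opening: 0.352
```

Call:
arm_command(targets=[[0,0,0,0,0,0],[0,0,0,0,0,0],[0,0,0,0,0,0],[0,0,0,0,0,0],[0,0,0,0,0,0],[0,0,0,0,0,0],[0,0,-0.01,0,0,0],[0,0,-0.03,0,0,0],[0,0,-0.03,0,0,0],[0,0,-0.025,0,0,0],[0,0,-0.01,0,0,0],[0,0,0,0,0,0],[0,0,0,0,0,0]], fingers=0.062)

```text
clock: 23.63
eef_pos: [581.9, -121.3, 100.7]
tcp_rot: [3.141, -0.001, -0.078]
contact_force: [-0.5, 0.2, -0.3]
opening: 0.723
```

```bash
python3 st.py 441.5 -170 100 -0.005 14
```

```text
0.7232867523859683 (array([-136.2,   59.5,    0.5]), array([ 0.0002, -0.0008, -0.073 ]))
```

View pics/w14.png

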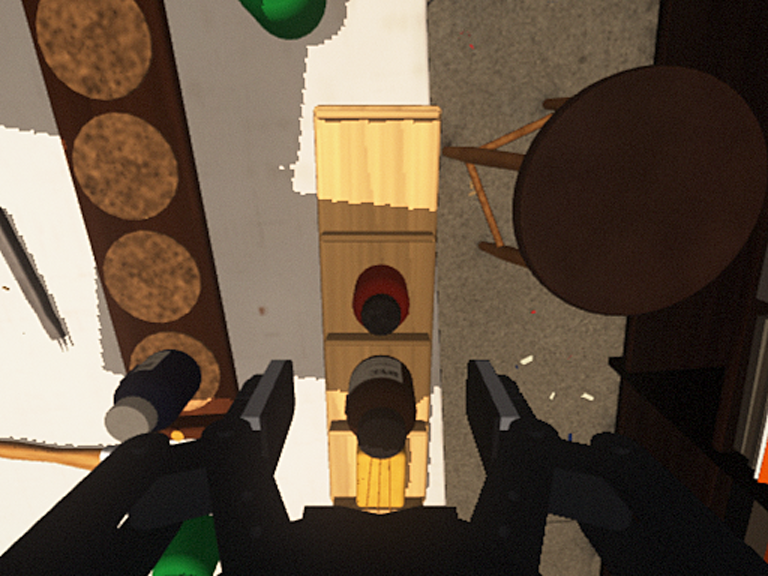

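Call:
arm_command(targets=[[-0.0195,0.0085,0,0,0,0],[-0.0195,0.0085,0,0,0,0],[-0.0195,0.0085,0,0,0,0],[-0.0195,0.0085,0,0,0,0],[-0.0195,0.0085,0,0,0,0],[-0.0195,0.0085,0,0,0,0],[-0.0195,0.0085,0,0,0,0],[0,0,0,0,0,-0.073],[0,0,0,0,0,0],[0,0,0,0,0,0]], fingers=0.066)

```text
clock: 24.52
eef_pos: [440.6, -169.8, 99.4]
tcp_rot: [-3.141, 0.001, -0.007]
contact_force: [0.2, 0.1, -0.1]
opening: 0.771
```

```bash
python3 st.py 441.5 -170 -8 -0.005 15
```

```text
0.7711133943266301 (array([  1. ,   0.3, 107.4]), array([-0.0006,  0.0015, -0.0021]))
```

View pics/w15.png

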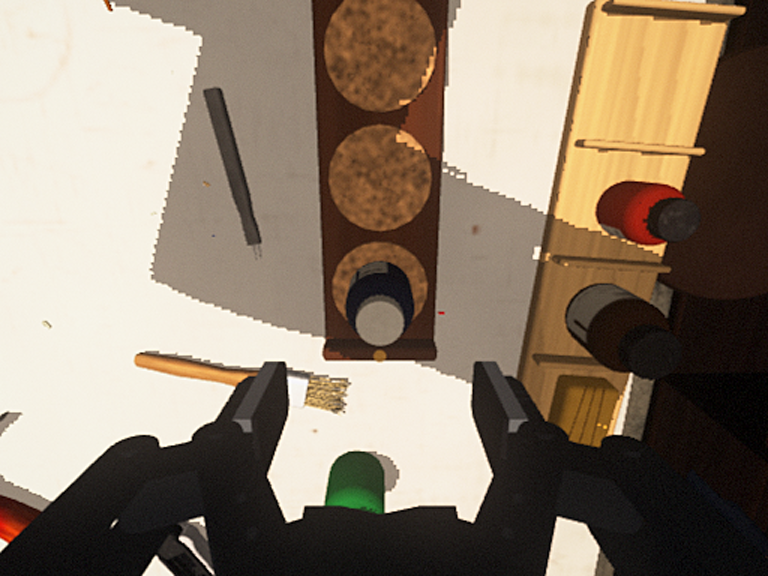

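Call:
arm_command(targets=[[0.0005,0,0.03,0,0,0],[0,0,0.03,0,0,0],[0,0,0.025,0,0,0],[0,0,0.014,0,0,0],[0,0,0.008,0,0,0],[0,0,0,0,0,0],[0,0,0,0,0,0]])

```text
clock: 25.15
eef_pos: [441.9, -169.8, -6.7]
tcp_rot: [-3.141, 0.001, -0.005]
contact_force: [-0.3, 0.2, -0.2]
opening: 0.772
```

Call:
arm_command(targets=[[0,0,0,0,0,0],[0,0,0,0,0,0],[0,0,0,0,0,0],[0,0,0,0,0,0],[0,0,0,0,0,0],[0,0,0,0,0,0],[0,0,0,0,0,0],[0,0,0,0,0,0]], fingers=0.022, squeeze=35)

```text
clock: 25.82
eef_pos: [442.4, -170.2, -5.4]
tcp_rot: [3.141, -0.002, -0.005]
contact_force: [-1.2, 0.8, 6.7]
opening: 0.422
```

Call:
arm_command(targets=[[0,0,-0.005,0,0,0],[0,0,-0.015,0,0,0],[0,0,-0.03,0,0,0],[0,0,-0.03,0,0,0],[0,0,-0.027,0,0,0],[0.01,-0.01,0,0,0,0],[0.019,-0.015,0,0,0,0],[0.019,-0.015,0,0,0,0],[0.019,-0.015,0,0,0,0],[0.019,-0.015,0,0,0,0],[0.019,-0.015,0,0,0,0],[0.019,-0.015,0,0,0,0],[0.019,-0.015,0,0,0,0],[0,0,0,0,0,0.073],[0,0,0,0,0,0],[0,0,0,0,0,0]])

```text
clock: 27.15
eef_pos: [584.8, -55.6, 100.7]
tcp_rot: [3.141, 0.0, -0.076]
contact_force: [-1.4, 0.9, -1.6]
opening: 0.427
```

```bash
python3 st.py 586.7 -55.3 -5.5 -0.078 16
```

```text
0.42705664150349854 (array([  1.9,  -0.5, 106.2]), array([0.0002, 0.0003, 0.0021]))
```

View pics/w16.png

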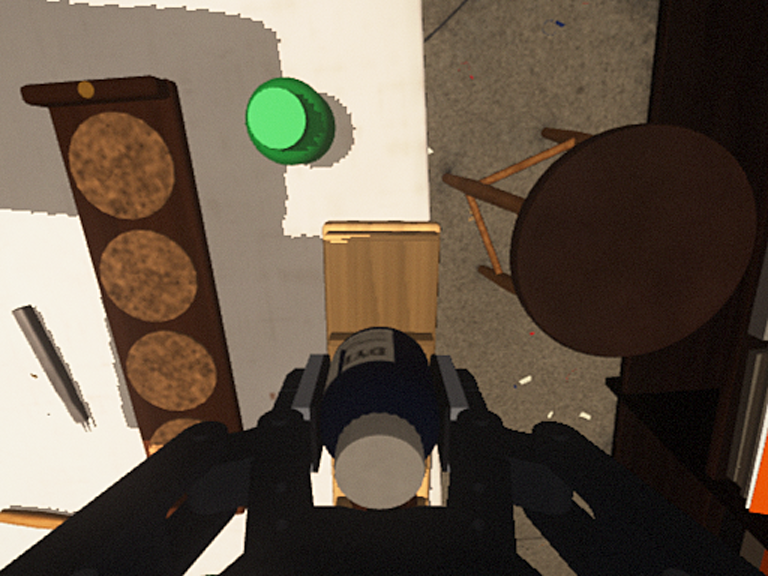

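Call:
arm_command(targets=[[0.001,0,0.02,0,0,0],[0,0,0.03,0,0,0],[0,0,0.028,0,0,0],[0,0,0.014,0,0,0],[0,0,0.008,0,0,0],[0,0,0.004,0,0,0],[0,0,0.002,0,0,0],[0,0,0,0,0,0],[0,0,0,0,0,0]])

```text
clock: 27.95
eef_pos: [587.1, -56.0, -4.5]
tcp_rot: [3.142, -0.002, -0.078]
contact_force: [0.4, -0.6, -1.3]
opening: 0.428
```

Call:
arm_command(targets=[[0,0,0.001,0,0,0],[0,0,0,0,0,0]])

```text
clock: 28.12
eef_pos: [587.3, -55.9, -5.3]
tcp_rot: [3.142, -0.002, -0.078]
contact_force: [-0.9, -0.7, 4.7]
opening: 0.43
```

Floor contact. Releasing, then lifting to look.

Call:
arm_command(targets=[[0,0,0,0,0,0],[0,0,0,0,0,0],[0,0,0,0,0,0],[0,0,0,0,0,0],[0,0,0,0,0,0],[0,0,0,0,0,0],[0,0,-0.01,0,0,0],[0,0,-0.03,0,0,0],[0,0,-0.03,0,0,0],[0,0,-0.03,0,0,0],[0,0,-0.03,0,0,0],[-0.01,-0.03,-0.03,0,0,0],[-0.01,-0.03,-0.03,0,0,0],[0,0,0,0,0,0],[0,0,0,0,0,0],[0,0,0,0,0,0]], fingers=0.07)

```text
clock: 29.45
eef_pos: [571.4, 2.9, 181.0]
tcp_rot: [3.141, -0.0, -0.077]
contact_force: [0.0, -0.8, -0.9]
opening: 0.815
```

```bash
python3 st.py 0 0 0 0 17; python3 - <<'E'
from rig import r
import cv2
cv2.imwrite("pics/top2.png",cv2.resize(r.grab_frame("top")["image"][138:246,168:345],None,fx=4.5,fy=4.5,interpolation=cv2.INTER_CUBIC))
cv2.imwrite("pics/s17.png",cv2.resize(r.grab_frame("scene")["image"][130:245,165:365],None,fx=4,fy=4,interpolation=cv2.INTER_CUBIC))
E
```

```text
0.8147973369589642 (array([-569.5,   46.9,  180.8]), array([ 0.0003, -0.0004, -0.0772]))
```

View pics/w17.png

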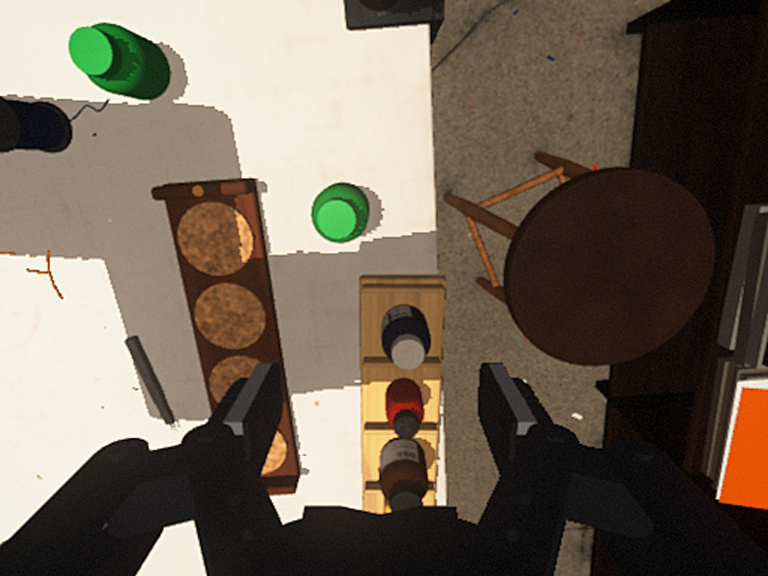

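View pics/s17.png

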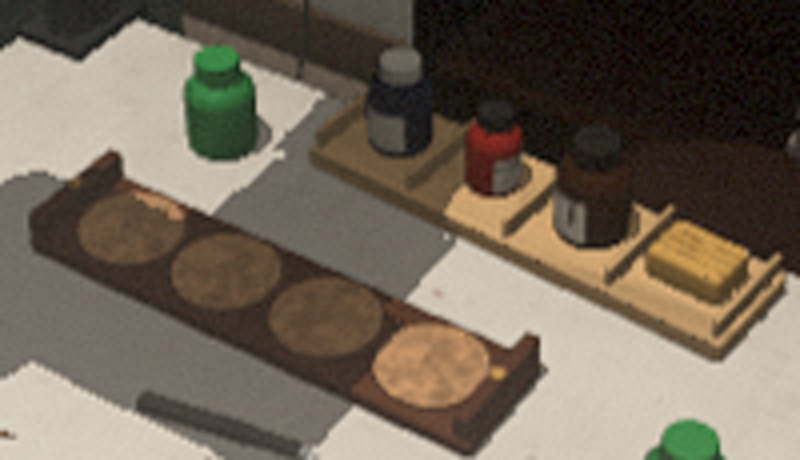

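View pics/top2.png

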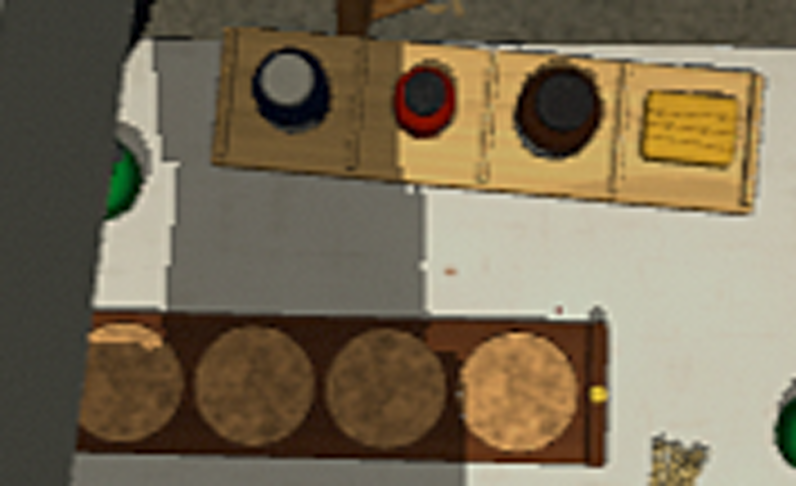

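```bash
python3 - <<'E'
from h import *
from rig import r
f=r.grab_frame("top");p=np.array([578.5,-154,-.078]);Ri=R.from_euler('z',.078).as_matrix()[:2,:2]
for n,a,z in(("mid",(286,77),73),("small",(426,91),67),("big",(564,103),77),("wax",(690,128),35)):
    P=plane(f,(np.array(a)+.5)/4.5-.5+[168,138],z)[0,:2];print(n,(Ri@(P-p[:2])).round(1))
s=r.sense();print(s['clock'],np.abs(s['contact_force']).max())
r.sign_off()
E
```

```text
mid [ 2.  97.1]
small [ 2.3 30.7]
big [  0.8 -34.2]
wax [   0.8 -100. ]
29.65 0.23790988903241028
the job is handed in; nothing more can be done
```

The three bottles and the wax cake now stand in the rack in reverse order, and I handed the job in at about 30 s of the 80 s allowed. From left to right, seen from the robot, the rack holds the middle (blue) bottle, the small (red) bottle, the big (brown) bottle and the wax cake.

**Last checks:** the scene and top pictures show all four upright on their bay floors, all four coasters empty, and the gripper clear. Rack-frame positions from the top camera (good to about 2 mm):

| Thing | x (mm) | y (mm) | Bay centre y (mm) |
|---|---|---|---|
| middle_bottle | 2.0 | 97.1 | 99 |
| small_bottle | 2.3 | 30.7 | 33 |
| big_bottle | 0.8 | -34.2 | -33 |
| wax_cake | 0.8 | -100.0 | -99 |

An earlier wrist-camera check put the wax cake at y -97.3 mm, 2.7 mm from the top-camera reading and also well within tolerance.

**What disagreed:**
- **Finger length:** the first wax grasp closed on air. The real fingertips sit about 28 to 30 mm short of the stated TCP. I measured this in two camera views and lowered all the grasps accordingly.
- **Rail to rack distance:** I measured about 137 mm between mid lines, not the stated 125 mm. I used the measured rack position.

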